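# Hold the keepsake box open for fitting its lid stay

### The job

I am about to screw a lid stay to the wooden box, whose lid falls shut on its own. Lift the candle holder off the lid, keep it upright and set it down (do not drop it) wholly on the round cork mat; then raise the lid without letting it drop, and hold it steady, open at 50 degrees from shut. Finish while still holding the lid there, and do not disturb the other things on the table.

Things in the scene. Friction and masses are not known exactly. Their poses are not given: they have to be found in the camera images.
- box: Wooden box with brass fittings, 170 deep (its x) x 240 wide (y) x 116 tall shut (walls to 100, lid 16 thick on top); fixed. Origin under its centre; x points to its front, which faces away from the robot (world +x, within 20 degrees), z up. The lid covers the whole top, hinged along the back edge (robot's side); a brass knob sticks out of the middle of the lid's front edge. In mm.
- box_lid (a joint): Lid's opening angle, rad: 0 shut, 0.873 = 50 degrees; stops at 1.75. The lid weighs about 0.5 kg, swings freely and falls shut when let go below about 90 degrees. Opening lifts its front edge up and back towards the robot.
- lid_knob (a point): Centre of the brass knob's head, a round button 22 mm in diameter, 22 mm long, on a thin neck, its axis along the lid, straight out of its front edge. Shut: 108 mm above the table, 115 mm in front of the box's centre, 26 mm off the lid's edge. Moves with the lid. Can be pinched from above, fingers closing along the hinge line; it can turn between them as the lid rises.
- lid_hinge (a point): Middle of the lid's hinge line, 85 mm behind the box's centre, 100 mm above the table; the line runs along the box's y and does not move. With the lid shut the knob's centre is 200 mm in front of it and 8 mm above it.
- candle_holder: Candle holder, 148 mm tall, about 0.45 kg: scalloped brass foot 84 mm wide, short stem, petal collar, then an amber glass cylinder of 62 mm outer diameter from 60 to 148 mm above the foot, open on top; the candle inside ends at 112 mm. Origin under the foot's centre, z up. It starts on the lid. The glass can be gripped across its diameter from above.
- cork_mat: Round cork mat, 150 mm wide, 4 mm thick, fixed on the table to one side of the box; origin under its centre.
- key_bowl: white ceramic bowl 128 mm wide, 45 mm tall, with keys in it; origin under its centre. Leave it alone.
- lid_stay: the folding brass lid stay waiting to be fitted, a flat pair of arms about 130 mm long, 6 mm thick, lying on the table in front of the box; origin under the middle of one arm. Leave it alone.
- screwdriver: screwdriver with a red handle, lying beyond the box; origin under its middle. Leave it alone.
- screw_dish: small clear glass dish 72 mm wide, 18 mm tall, with brass screws; origin under its centre. Leave it alone.
- diffuser: amber glass reed diffuser, 72 mm wide, 170 mm tall with its reeds, at the left side; origin under its centre. Leave it alone.
- books: two stacked books, about 150 x 215 mm, 50 mm tall, at the right side; origin under their centre. Leave them alone.
Things that resemble listed ones, but are neither listed nor needed, are in the scene too. Leave any blue or turquoise look-alike of the candle_holder alone.

How it is judged:
By the outcome, as a careful person would: the job done as asked, in the order asked, and still so for the second after the job is handed in, while the arm keeps its last pose, push and grip.
It also fails if it takes over 58 s, if anything falls off the work surface, if the arm or the gripper's body presses on something with over 40 N, if the wrist force passes 120 N, or if a joint passes its speed limit or range.

### The arm

A 6-joint arm with a two-finger parallel gripper is mounted at the origin on the work surface. World frame = base frame: x ahead of the robot, y to its left, z up, the work surface at z = 0. Lengths are in mm, angles in rad, forces in N, time in s.
With the tool pointing down it reaches from about 375 to 825 mm from the base axis. Payload 5.5 kg.
Tool frame: the origin (TCP) lies midway between the tips of the shut fingers; the grasp point (between the pads) lies 19 mm behind it; z points along the fingers, y is the line along which they close (so a half turn about z gives the same grasp; the last joint's range is limited). The gripper opens to 85 mm and grips with 20 to 120 N. Pads are 22 mm wide; open, the fingers measure 114 mm over their backs; the gripper's body (76 mm by 85 mm) begins 54 mm behind the grasp point. The pads swing forward as they close: fully open they stand 13 mm farther back than shut.
Start: joints at [1.139, 0.314, -0.047, 1.21, 0, 1.571], TCP at [251.1, 544.925, 231.299] pointing down, gripper open.
Joint ranges: [-2.67, 2.67], [-0.69, 1.73], [-1.03, 1.25], [-2.08, 2.16], [-1.42, 1.45], [-3.14, 3.14]. Speed limits (rad/s): [2.39, 2.39, 3.01, 3.14, 3.14, 3.14].

### API

Orientations are given as a unit quaternion [x, y, z, w].
In Python, from cell import robot gives the robot as it stands. The module is installed in compiled form; this text tells all that it offers.
- The arm moves only by the tool jog_arm, never from a script. Its arguments are lists of equal length, an entry for each row: "translation": the shift along the world's x, y, z normalised to -1 to 1, where 1 is 0.5 m, a list of three; "spin": the turn about the world's z normalised to -1 to 1, where 1 is pi rad. In form: {"translation": [[dx, dy, dz], ...], "spin": [spin, ...]}. A call has 1 to 20 rows; each row is the pose to reach, as a shift and turn from the pose commanded when the call began, turning the shorter way round; what a row does not reach only later rows make up. A row lasts 1/12 s, in which the tool goes at most 41.7 mm and 7.16 degrees, less where a joint would pass 70% of its speed; a pose out of reach is approached as far as the arm can. A call with a number of a shift or a turn outside -1 to 1 is refused whole. A call with a gripper value outside its range is refused whole. "grip" is the closure, from -1 (fully open) to 1 (shut), set as the call begins (left out, the last holds). The fingers move at their own pace and stop on an object; "squeeze" is the grip in N (left out, the last holds). Time passes only in rows, so rows that repeat a pose let the fingers close. It gives the time, the measured TCP pose, the force, the opening and the grip force at its end, in the units of the state.
- robot.state(): the state, without advancing time (a new reading comes with each control period).
- robot.read_camera(name): name is "side" or "top" or "wrist"; returns a dict with "img" (384x512x3 uint8, red, green, blue), "vertical_fov" (degrees; the focal length in pixels is half the picture's height over the tangent of half this angle, whatever the lens; pixels are square), "cx", "cy" (the principal point, pixels), "R" (3x3) and "t" (3): a world point X has camera coordinates R X + t; the wrist camera has in their place "T_tool_cam" (4x4, takes a point from camera to tool coordinates, whose origin is the TCP and whose axes are the flange's). Camera axes: x right, y down, z forward; pixel columns grow to the right and rows downward; lengths in mm; the calibration is good to about 2 mm. A picture is of the moment at which its call begins: read the wrist's pose just before it. There is no depth.
- robot.sign_off(): hands the job in; it is judged then, once.
The state is a dict: "t": time; "joints": joint angles; "dq": joint speeds; "joint_efforts": joint torques, N m; "tool_pos": TCP position; "ee_rot": TCP orientation; "contact_force": force on the tool from outside, world axes, zero at the start; "torque": the same for the moment, N m; "opening": opening from 0.0 (shut) to 1.0 (fully open); "finger_force": force on a finger pad.
Only numpy, scipy, OpenCV 4.12 (cv2) and the standard library are available. Lean on these libraries where they do the work, as an engineer would, in place of code of your own. Each camera call takes 0.05 s, during which the arm holds its last target. There are 200 camera calls.

## Working session

There is one attempt and no reset: what is moved stays moved. The work goes in short steps, Python scripts to look and compute and a tool call to move; the robot and the scene stay as the last step left them, time stands still between calls to the robot, and variables do not carry over. Pictures are saved under pics/ and viewed, at most 10 in all, crops included, and the job is handed in when it is done.

Besides the shell and the picture viewer there is one more tool, called after "Call:" as name(argument=value, ...) on one line, values as JSON. jog_arm: Moves the arm, as the interface text tells. Its arguments: {"type":"object","properties":{"translation":{"type":"array","items":{"type":"array","items":{"type":"number","minimum":-1,"maximum":1}}},"spin":{"type":"array","items":{"type":"number","minimum":-1,"maximum":1}},"grip":{"type":"number"},"squeeze":{"type":"number"}},"required":["translation","spin"]}

```bash
mkdir -p pics; cat > h.py <<'E'
import numpy as np, cv2
from cell import robot
def cam(n):
    s=robot.state(); c=robot.read_camera(n); c['s']=s
    im=c['img']; c['f']=im.shape[0]/2/np.tan(np.radians(c['vertical_fov'])/2); return c
def save(n,im): cv2.imwrite('pics/'+n+'.png',im[:,:,::-1])
def ray(c,u,v):
    R=np.array(c['R']);t=np.array(c['t']); d=R.T@np.array([(u-c['cx'])/c['f'],(v-c['cy'])/c['f'],1]); return -R.T@t,d
def onz(c,u,v,z):
    o,d=ray(c,u,v); return o+d*(z-o[2])/d[2]
def proj(c,X):
    p=np.array(c['R'])@np.array(X)+np.array(c['t']); return c['cx']+c['f']*p[0]/p[2], c['cy']+c['f']*p[1]/p[2]
E
python3 - <<'E'
from h import *
import pickle
for n in('top','side'):
    c=cam(n); save(n,cv2.resize(c['img'],(800,600),interpolation=cv2.INTER_CUBIC)); pickle.dump(c,open(n+'.pkl','wb'))
    print(n,c['f'],c['cx'],c['cy'],ray(c,c['cx'],c['cy']))
print(robot.state())
E
```

```text
top 366.26103972116937 259.4137296133027 188.10275469108703 (array([ 490.86007896,  -17.82461777, 1289.38554288]), array([ 0.07933533,  0.00675586, -0.99682509]))
side 462.22563276950615 259.43910737973977 195.53919884744272 (array([  96.45149168, 1290.4625731 , 1162.40905088]), array([ 0.28139741, -0.74507973, -0.60470794]))
{'t': 0.1, 'joints': array([ 1.13900093e+00,  3.14157564e-01, -4.79869187e-02,  1.21022093e+00,
        2.53781139e-05,  1.57078543e+00]), 'dq': array([ 9.77607227e-04, -3.39804299e-04,  1.03629355e-03, -1.29911506e-03,
        1.45820211e-03, -2.41556858e-05]), 'joint_efforts': array([-5.48240723e-05, -5.40766597e+01,  3.40541267e+01,  1.11174744e-02,
       -5.00249621e-05,  8.02505475e-07]), 'tool_pos': array([250.86969931, 544.4470725 , 230.51601154]), 'ee_rot': array([ 2.14218994e-01,  9.76785343e-01, -7.63611798e-04, -1.80467223e-04]), 'contact_force': array([ 0.859364  ,  0.35544637, -0.94776094]), 'torque': array([ 0.01857077, -0.01653467, -0.02308792]), 'finger_force': 0.0, 'opening': 0.9978873580513102}
```

View pics/top.png

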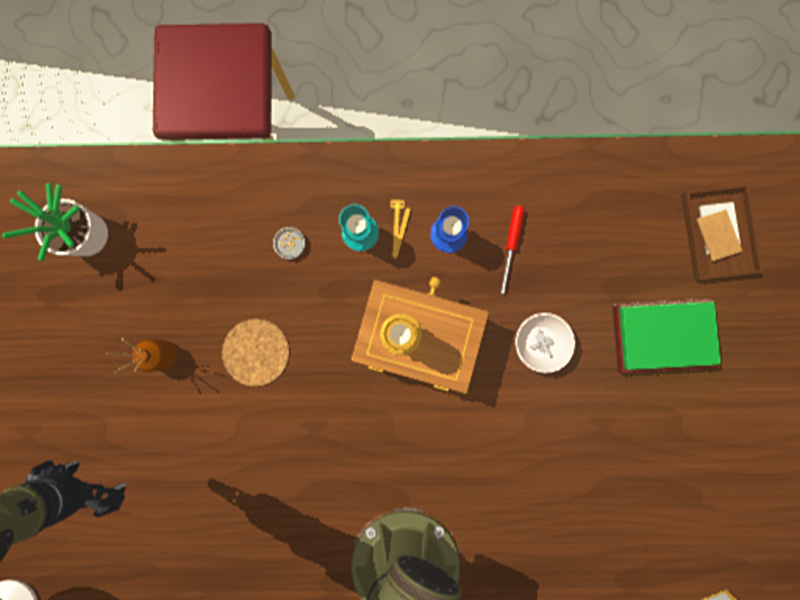

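View pics/side.png

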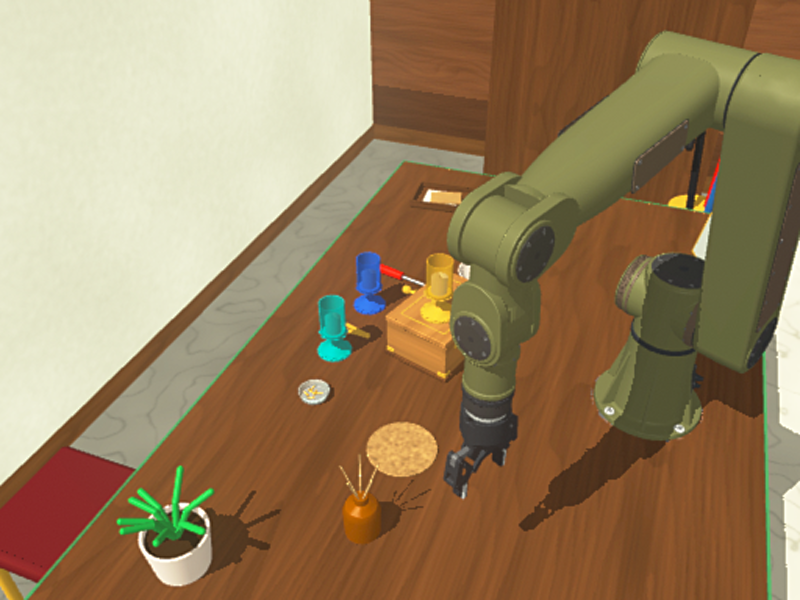

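The top view shows the amber holder on the lid at about (400,334), with turquoise (357,228) and blue (451,228) look-alikes. Only the amber one stands on the lid and is gold/amber, so it is the one meant. The mat is at (255,352), the knob at (434,284) and the key bowl at (545,343). I'll confirm with an enlarged crop and measure.

```bash
python3 - <<'E'
from h import *
import pickle
T=pickle.load(open('top.pkl','rb'));S=pickle.load(open('side.pkl','rb'))
a=cv2.resize(T['img'][170:260,215:325],None,fx=4.5,fy=4.5,interpolation=cv2.INTER_CUBIC)
b=cv2.resize(S['img'][150:250,235:305],None,fx=4,fy=4.05,interpolation=cv2.INTER_CUBIC)
b=b[:a.shape[0]]; save('crop',np.hstack([a,b])[:, :800]); print(a.shape,b.shape)
for n,c in(('T',T),('S',S)):
    hsv=cv2.cvtColor(c['img'],cv2.COLOR_RGB2HSV)
    x0,y0,x1,y1=(130,190,200,260) if n=='T' else (225,262,290,312)
    for p in [(163,225),(270,200),(256,213)] if n=='T' else [(257,287)]: print(n,p,hsv[p[1],p[0]])
    m=np.zeros(hsv.shape[:2],np.uint8)
    sub=hsv[y0:y1,x0:x1]; m[y0:y1,x0:x1]=((sub[...,2]>130)&(sub[...,1]<190)&(sub[...,0]<25))*255
    m=cv2.morphologyEx(m,cv2.MORPH_CLOSE,np.ones((5,5)))
    k=max(cv2.findContours(m,0,1)[0],key=cv2.contourArea)
    pts=np.array([onz(c,u,v,4)[:2] for u,v in k[:,0]],np.float32)
    print(n,'mat',cv2.minEnclosingCircle(pts),pts.mean(0), cv2.contourArea(k), cv2.fitEllipse(pts))
# lid corners (800-scale) from view
for u,v in [(374,281),(488,310),(469,392),(352,360)]: print('corner',onz(T,u/1.5625,v/1.5625,116))
print('knob',onz(T,434/1.5625,282/1.5625,112),'bowl',onz(T,545/1.5625,343/1.5625,45))
E
```

```text
(405, 495, 3) (405, 280, 3)
T (163, 225) [ 16 149 219]
T (270, 200) [ 15 173 227]
T (256, 213) [ 19  69 173]
T mat ((433.0197448730469, 323.4501953125), 136.62950134277344) [437.66544 318.24875] 1775.5 ((450.4256896972656, 327.2915344238281), (204.02700805664062, 238.95745849609375), 175.36769104003906)
S (257, 287) [ 17 151 223]
S mat ((465.58050537109375, 321.88677978515625), 148.42718505859375) [465.24585 326.3161 ] 2977.5 ((470.8375244140625, 322.6618957519531), (238.27149963378906, 249.427734375), 169.94931030273438)
corner [611.89749779  54.33971267 116.        ]
corner [ 548.66160129 -178.85341478  116.        ]
corner [ 382.8596145  -136.12315931  116.        ]
corner [450.64134073 100.81523371 116.        ]
knob [608.37939438 -69.42789319 112.        ] bowl [ 478.96209112 -309.87902152   45.        ]
```

View pics/crop.png

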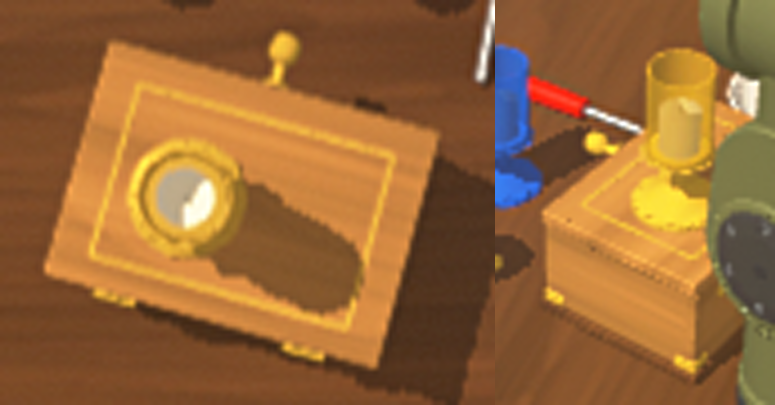

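The crop confirms the amber holder on the lid: top-crop centre about (187,197), glass and candle visible, knob at (284,47). The eyeballed lid corners give 242 x 171 mm, which matches the box. Next I refine the mat, candle and box.

```bash
python3 - <<'E'
from h import *
import pickle
T=pickle.load(open('top.pkl','rb'));S=pickle.load(open('side.pkl','rb'))
def big(c,box,cond):
    x0,y0,x1,y1=box; hsv=cv2.cvtColor(c['img'],cv2.COLOR_RGB2HSV).astype(int); m=np.zeros(hsv.shape[:2],np.uint8)
    m[y0:y1,x0:x1]=(cond(hsv)[y0:y1,x0:x1])*255
    k=max(cv2.findContours(m,0,1)[0],key=cv2.contourArea); return k[:,0].astype(float)
for n,c,b in(('T',T,(130,195,200,255)),('S',S,(225,262,290,312))):
    k=big(c,b,lambda h:(h[...,2]>165)&(h[...,0]<25))
    p=np.array([onz(c,u,v,4)[:2] for u,v in k],np.float32); print(n,'mat',cv2.minEnclosingCircle(p),cv2.fitEllipse(p)[:2])
# lid
k=big(T,(215,170,325,260),lambda h:(h[...,2]>165)&(h[...,0]<32)&(h[...,1]>60))
p=np.array([onz(T,u,v,116)[:2] for u,v in k],np.float32)
import numpy as np
print('lid raw',cv2.minAreaRect(p))
# top candle: saturated yellow hue
hs=cv2.cvtColor(T['img'],cv2.COLOR_RGB2HSV)
print(hs[213,240:275].tolist()); print(hs[194:234,256].tolist())
hs=cv2.cvtColor(S['img'],cv2.COLOR_RGB2HSV)
print(hs[178,265:295].tolist()); print(hs[201,262:300].tolist())
E
```

```text
T mat ((468.0400085449219, 330.4762268066406), 74.92174530029297) ((468.205322265625, 330.58184814453125), (145.09371948242188, 145.9553985595703))
S mat ((474.6328430175781, 351.1932067871094), 98.02357482910156) ((470.6105041503906, 335.4562072753906), (140.6595916748047, 174.58346557617188))
lid raw ((514.8461303710938, -41.63594055175781), (244.3253631591797, 216.39988708496094), 73.4013900756836)
[[15, 174, 224], [15, 175, 223], [15, 174, 226], [20, 179, 245], [22, 190, 249], [19, 193, 225], [19, 191, 159], [19, 192, 215], [21, 185, 236], [19, 149, 226], [18, 63, 190], [19, 62, 188], [19, 68, 190], [19, 67, 190], [19, 69, 189], [19, 70, 186], [19, 69, 173], [19, 74, 197], [23, 58, 248], [30, 24, 255], [27, 23, 255], [29, 21, 255], [25, 83, 252], [20, 179, 233], [21, 193, 230], [19, 191, 203], [19, 192, 201], [19, 187, 147], [19, 186, 151], [18, 185, 143], [15, 171, 121], [14, 167, 124], [14, 167, 124], [15, 168, 123], [14, 170, 120]]
[[15, 176, 219], [15, 174, 224], [15, 171, 225], [15, 174, 223], [14, 173, 218], [15, 175, 216], [16, 178, 222], [18, 186, 225], [21, 187, 234], [2
[... 870 characters left out ...]
 192, 187], [16, 175, 229], [16, 176, 225], [16, 176, 224], [16, 179, 224], [16, 180, 222]]
[[16, 171, 232], [16, 173, 229], [16, 174, 229], [16, 174, 228], [16, 172, 227], [15, 175, 222], [15, 177, 220], [19, 189, 232], [22, 195, 239], [26, 195, 254], [26, 194, 253], [26, 196, 254], [26, 193, 254], [26, 194, 253], [26, 192, 253], [26, 195, 254], [26, 197, 254], [26, 193, 254], [26, 196, 253], [25, 196, 253], [25, 197, 251], [24, 196, 250], [24, 197, 249], [24, 196, 248], [23, 199, 250], [22, 198, 253], [22, 146, 166], [28, 104, 123], [28, 105, 124], [28, 105, 131], [27, 108, 135], [27, 109, 136], [27, 109, 133], [28, 107, 131], [28, 110, 130], [27, 110, 132], [29, 107, 131], [28, 109, 136]]
```

```bash
python3 - <<'E'
from h import *
import pickle
T=pickle.load(open('top.pkl','rb'));S=pickle.load(open('side.pkl','rb'))
h=cv2.cvtColor(T['img'],cv2.COLOR_RGB2HSV).astype(int); m=np.zeros(h.shape[:2],np.uint8)
m[198:232,240:280]=((h[...,1]<135)*255)[198:232,240:280]
k=max(cv2.findContours(m,0,1)[0],key=cv2.contourArea)[:,0].astype(float)
p=np.array([onz(T,u,v,228)[:2] for u,v in k],np.float32); cc,r=cv2.minEnclosingCircle(p); print('candle top',cc,r,cv2.fitEllipse(p))
m[:]=0; m[198:236,240:280]=((h[...,0]>=18)*255)[198:236,240:280]
k=max(cv2.findContours(m,0,1)[0],key=cv2.contourArea)[:,0].astype(float)
for z in(116,264):
    p=np.array([onz(T,u,v,z)[:2] for u,v in k],np.float32); print('outer',z,cv2.minEnclosingCircle(p),p.min(0),p.max(0))
# side: glass mid columns; compare with predicted projection
g=cv2.cvtColor(S['img'],cv2.COLOR_RGB2HSV).astype(int)
for v in(170,175,180,185):
    row=g[v,262:300,0]; u=np.where((row>=18)&(row<24))[0]+262; print(v,u.min(),u.max())
for z in(116,190,228,264): print('pred side',z,proj(S,[*cc,z]))
# lid: mask of top, lines
m=((h[...,2]>165)&(h[...,0]<18)).astype(np.uint8)*255; mm=np.zeros_like(m); mm[165:262,215:325]=m[165:262,215:325]
mm=cv2.morphologyEx(mm,cv2.MORPH_OPEN,np.ones((3,3)))
n,l,st,_=cv2.connectedComponentsWithStats(mm); i=1+np.argmax(st[1:,4]); k=cv2.findContours((l==i).astype(np.uint8),0,1)[0]
k=max(k,key=cv2.contourArea)[:,0]; p=np.array([onz(T,u,v,116)[:2] for u,v in k.astype(float)],np.float32); print('lid',cv2.minAreaRect(p),cv2.boxPoints(cv2.minAreaRect(p)).tolist())
# knob
for v in range(176,190): print(v,h[v,270:286,0].tolist(), h[v,270:286,2].tolist())
E
```

```text
candle top (502.1131591796875, 0.9845643043518066) 19.345178604125977 ((502.2818908691406, 0.7007170915603638), (35.43021774291992, 37.26195526123047), 112.07038116455078)
outer 116 ((502.6673889160156, 2.022674083709717), 42.603572845458984) [463.04846 -39.43024] [543.1309  43.8075]
outer 264 ((501.17816162109375, -0.4806837737560272), 37.22994613647461) [466.55637  -36.705105] [536.53796   36.033794]
170 273 299
175 273 299
180 265 297
185 262 291
pred side 116 (np.float64(280.02307627179266), np.float64(200.27070504984513))
pred side 190 (np.float64(280.6217757977282), np.float64(184.0161096164431))
pred side 228 (np.float64(280.94191280062375), np.float64(175.3244416930426))
pred side 264 (np.float64(281.25358740454016), np.float64(166.8625265351686))
lid ((499.44580078125, -37.04423522949219), (244.3154754638672, 173.8651580810547), 73.39392852783203) [[381.2275390625, -129.26260375976562], [547.8411865234375, -178.95150756835938], [617.6640625, 55.17413330078125], [451.0504150390625, 104.863037109375]]
176 [12, 12, 12, 12, 12, 11, 12, 14, 13, 12, 12, 12, 12, 12, 12, 12] [114, 1
[... 1323 characters left out ...]
11, 12, 12, 13, 12] [118, 117, 118, 115, 113, 165, 255, 245, 143, 112, 114, 114, 116, 115, 114, 114]
186 [12, 12, 12, 12, 14, 18, 25, 19, 16, 11, 11, 13, 12, 11, 12, 13] [116, 119, 115, 115, 122, 183, 255, 225, 125, 113, 117, 116, 117, 117, 116, 116]
187 [14, 13, 14, 16, 18, 19, 23, 19, 14, 10, 11, 12, 11, 12, 13, 12] [155, 155, 137, 146, 176, 223, 255, 194, 117, 116, 119, 119, 120, 120, 117, 119]
188 [15, 15, 14, 16, 18, 19, 19, 19, 16, 12, 12, 12, 12, 12, 13, 12] [203, 200, 180, 190, 217, 229, 233, 178, 134, 118, 117, 119, 121, 120, 120, 118]
189 [14, 15, 15, 14, 15, 15, 16, 17, 16, 14, 13, 13, 13, 13, 12, 12] [209, 208, 204, 205, 207, 184, 178, 182, 174, 137, 123, 118, 118, 119, 118, 119]
```

Call:
jog_arm(translation=[[0,0,0.08],[0.06,-0.08,0.16],[0.4,-0.86,0.178],[0.4,-0.86,0.178],[0.4,-0.86,0.178],[0.4,-0.86,0.178],[0.4,-0.86,0.178],[0.4,-0.86,0.178],[0.4,-0.86,0.178],[0.4,-0.86,0.178],[0.4,-0.86,0.178],[0.4,-0.86,0.178],[0.4,-0.86,0.178],[0.4,-0.86,0.178],[0.4,-0.86,0.178]], spin=[0.01,0.02,0.048,0.048,0.048,0.048,0.048,0.048,0.048,0.048,0.048,0.048,0.048,0.048,0.048], grip=-1)

```text
t: 1.35
tool_pos: [451.3, 113.7, 320.0]
ee_rot: [0.142, 0.99, 0.0, -0.0]
contact_force: [0.6, 0.7, -0.1]
opening: 0.999
finger_force: 0.0
```

Call:
jog_arm(translation=[[0.05,-0.12,0],[0.102,-0.228,0],[0.102,-0.228,0],[0.102,-0.228,0],[0.102,-0.228,0],[0.102,-0.228,0]], spin=[0,0,0,0,0,0])

```text
t: 1.85
tool_pos: [501.6, 2.0, 319.9]
ee_rot: [0.14, 0.99, 0.0, -0.001]
contact_force: [0.3, 0.6, 0.1]
opening: 1.0
finger_force: 0.0
```

```bash
cat >> h.py <<'E'
from scipy.spatial.transform import Rotation as Ro
def wcam():
    c=cam('wrist'); s=c['s']; M=np.eye(4); M[:3,:3]=Ro.from_quat(s['ee_rot']).as_matrix(); M[:3,3]=s['tool_pos']
    C=np.linalg.inv(M@np.array(c['T_tool_cam'])); c['R']=C[:3,:3]; c['t']=C[:3,3]; return c
E
python3 - <<'E'
from h import *
import pickle
c=wcam(); pickle.dump(c,open('w1.pkl','wb')); print(c['s']['tool_pos'],c['s']['ee_rot'],c['f'],ray(c,c['cx'],c['cy']))
im=c['img'].copy()
for z in(116,264):
    for a in np.linspace(0,6.28,40):
        r=42 if z==116 else 31
        u,v=proj(c,[502.2+r*np.cos(a),1+r*np.sin(a),z])
        if 0<=u<512 and 0<=v<384: im[int(v),int(u)]=[255,0,255]
u,v=proj(c,[609,-71,108]); print(u,v)
save('w1',im)
E
```

```text
[501.6142529    2.01010525 319.90178162] [ 1.39706847e-01  9.90192665e-01  2.78797675e-04 -6.36368815e-04] 298.65612941382386 (array([433.356335  ,  21.98845172, 463.0829065 ]), array([ 0.26777394, -0.07701388, -0.96039887]))
223.85441951109635 259.46786579288556
```

View pics/w1.png

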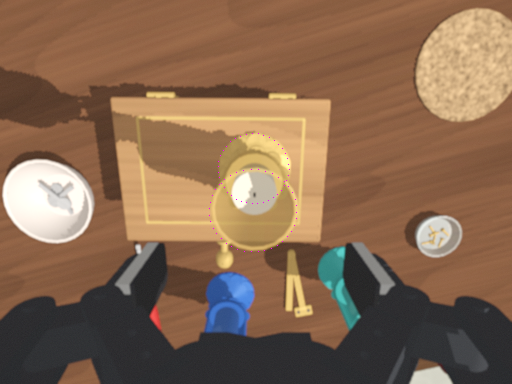

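The wrist view shows that the projected rim and foot circles fit the holder at (255,190). The knob is at (224,259), as predicted, and the lid edges are parallel to the closing line. I descend and grip.

Call:
jog_arm(translation=[[0,0,-0.04],[0,0,-0.08],[0,0,-0.12],[0,0,-0.16],[0,0,-0.2],[0,0,-0.23],[0,0,-0.23],[0,0,-0.23],[0,0,-0.23]], spin=[0,0,0,0,0,0,0,0,0])

```text
t: 2.65
tool_pos: [502.5, 2.0, 206.4]
ee_rot: [0.139, 0.99, 0.0, 0.001]
contact_force: [0.2, 1.1, -0.3]
opening: 1.0
finger_force: 0.0
```

Call:
jog_arm(translation=[[0,0,0],[0,0,0],[0,0,0],[0,0,0],[0,0,0],[0,0,0],[0,0,0],[0,0,0],[0,0,0],[0,0,0]], spin=[0,0,0,0,0,0,0,0,0,0], grip=1, squeeze=40)

```text
t: 3.48
tool_pos: [503.0, 1.2, 207.0]
ee_rot: [0.14, 0.99, 0.001, 0.001]
contact_force: [-1.2, 0.8, 6.6]
opening: 0.726
finger_force: 40.4
```

Call:
jog_arm(translation=[[0,0,0.01],[0,0,0.03],[0,0,0.06],[0,0,0.09],[0,0,0.12],[0,0,0.14],[0,0,0.14],[0,0,0.14]], spin=[0,0,0,0,0,0,0,0], squeeze=50)

```text
t: 4.15
tool_pos: [502.4, 0.9, 275.6]
ee_rot: [0.14, 0.99, 0.0, 0.0]
contact_force: [0.2, -0.4, -4.6]
opening: 0.725
finger_force: 51.8
```

Call:
jog_arm(translation=[[-0.001,0.01,0],[-0.003,0.03,0],[-0.007,0.07,0],[-0.012,0.12,0],[-0.018,0.17,0],[-0.023,0.22,0],[-0.028,0.27,0],[-0.033,0.32,0],[-0.038,0.37,0],[-0.044,0.42,0],[-0.049,0.47,0],[-0.054,0.52,0],[-0.059,0.57,0],[-0.064,0.61,0],[-0.067,0.64,0],[-0.068,0.653,0],[-0.068,0.659,0],[-0.068,0.659,0],[-0.068,0.659,0],[-0.068,0.659,0]], spin=[0,0,0,0,0,0,0,0,0,0,0,0,0,0,0,0,0,0,0,0])

```text
t: 5.82
tool_pos: [468.3, 329.4, 275.4]
ee_rot: [0.141, 0.99, -0.0, 0.0]
contact_force: [0.0, -0.9, -4.5]
opening: 0.722
finger_force: 51.9
```

```bash
python3 - <<'E'
from h import *
s=robot.state(); print(s['tool_pos'],s['contact_force'])
a=cam('side'); b=cam('top'); save('carry',cv2.resize(np.hstack([a['img'][200:340,150:350],b['img'][150:290,100:300]]),(800,280)))
E
```

```text
[468.27055976 329.42223265 275.35278233] [ 0.0242769  -0.93680705 -4.46602947]
```

View pics/carry.png

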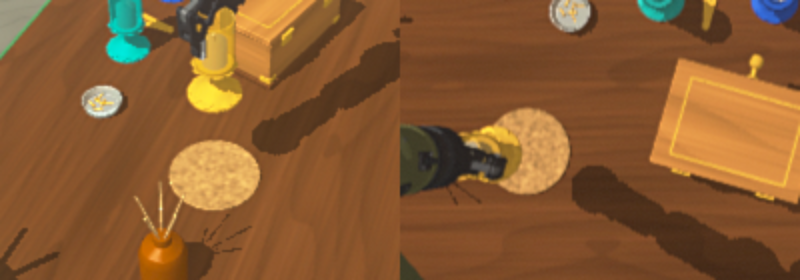

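The holder hangs upright in the side view, at about (215,90) in that crop, and is not yet lowered to the mat. I lower it now.

Call:
jog_arm(translation=[[0,0,-0.02],[0,0,-0.05],[0,0,-0.09],[0,0,-0.13],[0,0,-0.17],[0,0,-0.21],[0,0,-0.25],[0,0,-0.29],[0,0,-0.32],[0,0,-0.335],[0,0,-0.344],[0,0,-0.348],[0,0,-0.348],[0,0,-0.348],[0,0,-0.348]], spin=[0,0,0,0,0,0,0,0,0,0,0,0,0,0,0])

```text
t: 7.17
tool_pos: [468.8, 330.9, 102.3]
ee_rot: [0.14, 0.99, 0.001, 0.001]
contact_force: [-0.2, 0.3, -4.0]
opening: 0.72
finger_force: 51.9
```

Call:
jog_arm(translation=[[0,0,-0.003],[0,0,-0.005],[0,0,-0.007],[0,0,-0.009],[0,0,-0.01],[0,0,-0.01]], spin=[0,0,0,0,0,0])

```text
t: 7.67
tool_pos: [468.0, 330.3, 96.1]
ee_rot: [0.14, 0.99, -0.0, -0.0]
contact_force: [0.4, -0.4, -4.3]
opening: 0.722
finger_force: 52.0
```

Call:
jog_arm(translation=[[0,0,-0.002],[0,0,-0.003],[0,0,-0.004],[0,0,-0.004],[0,0,-0.004]], spin=[0,0,0,0,0])

```text
t: 8.08
tool_pos: [468.1, 330.5, 95.2]
ee_rot: [0.14, 0.99, 0.0, 0.0]
contact_force: [-3.6, -1.2, 5.7]
opening: 0.729
finger_force: 52.6
```

Call:
jog_arm(translation=[[0,0,0],[0,0,0],[0,0,0],[0,0,0],[0,0,0],[0,0,0],[0,0,0],[0,0,0]], spin=[0,0,0,0,0,0,0,0], grip=-1, squeeze=20)

```text
t: 8.75
tool_pos: [468.1, 330.4, 94.3]
ee_rot: [0.14, 0.99, -0.0, -0.0]
contact_force: [-1.1, 0.1, 0.1]
opening: 0.999
finger_force: 0.0
```

Call:
jog_arm(translation=[[0,0,0.02],[0,0,0.05],[0,0,0.1],[0,0,0.15],[0,0,0.2],[0,0,0.25],[0,0,0.3],[0,0,0.32],[0.02,-0.08,0.32],[0.05,-0.16,0.32],[0.08,-0.24,0.32],[0.12,-0.32,0.32],[0.16,-0.4,0.3],[0.19,-0.5,0.28],[0.21,-0.58,0.25],[0.22,-0.64,0.25],[0.22,-0.64,0.25],[0.22,-0.64,0.25],[0.22,-0.64,0.25]], spin=[0,0,0,0,0,0,0,0,0,0,0,0,0,0,0,0,0,0,0])

```text
t: 10.33
tool_pos: [577.8, 10.2, 219.0]
ee_rot: [0.141, 0.99, 0.0, -0.0]
contact_force: [-0.3, -0.2, 0.6]
opening: 0.998
finger_force: 0.0
```

```bash
python3 - <<'E'
from h import *
c=wcam(); print(c['s']['tool_pos'],c['s']['ee_rot'],c['s']['contact_force'])
T=cam('top'); im=np.hstack([c['img'],T['img']]); 
for (cc,x0,X) in((c,0,[609,-71,108]),(T,512,[609,-71,108]),(T,512,[468,330.5,152])):
    u,v=proj(cc,X); print(u,v); im[max(0,min(383,int(v))),min(1023,x0+int(max(0,u)))]=[255,0,255]
save('w2',cv2.resize(im,(800,300),interpolation=cv2.INTER_AREA))
import pickle; pickle.dump(c,open('w2.pkl','wb')); pickle.dump(T,open('t2.pkl','wb'))
E
```

```text
[577.8184157   10.17845961 219.02199439] [ 1.40828779e-01  9.90033817e-01  2.91683051e-04 -4.58829665e-04] [-0.25363931 -0.17450281  0.59325252]
180.05940746344413 244.46153814832184
278.1899742272643 180.40560801526135
149.96350435293374 226.21289791840374
```

View pics/w2.png

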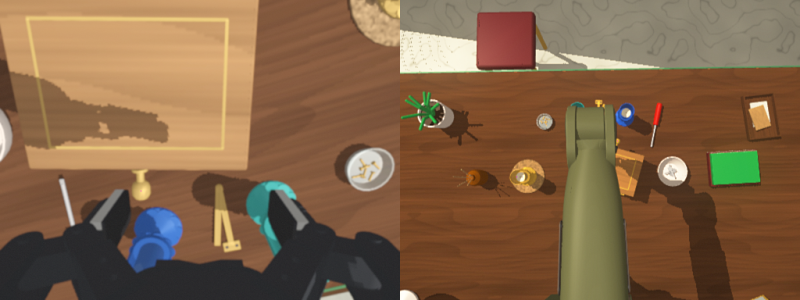

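The top view shows the holder standing on the mat at (526,177). In the wrist view the knob head is at (141,190) and the turquoise and blue look-alikes are clear. I measure the knob precisely.

```bash
python3 - <<'E'
from h import *
import pickle
c=pickle.load(open('w2.pkl','rb')); T=pickle.load(open('t2.pkl','rb'))
h=cv2.cvtColor(c['img'],cv2.COLOR_RGB2HSV).astype(int)
m=np.zeros(h.shape[:2],np.uint8); m[218:262,160:205]=((h[...,0]>=17)&(h[...,0]<30)&(h[...,2]>120)&(h[...,1]>110))[218:262,160:205]*255
for v in range(214,262,2):
    u=np.where(m[v])[0]; print(v,(u.min(),u.max()) if len(u) else None,end=' ')
print()
# predicted head silhouette: axial ends +-11, radius 11
ax=np.array([np.cos(np.radians(-16)),np.sin(np.radians(-16)),0]); yy=np.array([-ax[1],ax[0],0])
P=np.array([609,-71,108.])
for n,d in(('front',11*ax),('back',-11*ax),('left',11*yy),('right',-11*yy),('top',[0,0,11]),('lidedge top',-26*ax+np.array([0,0,8]))): print(n,proj(c,P+d))
# lid corners
for b in(120,-120): print('front corner',b,proj(c,P-26*ax+b*yy+[0,0,8]))
# candle on mat
h=cv2.cvtColor(T['img'],cv2.COLOR_RGB2HSV).astype(int); m=np.zeros(h.shape[:2],np.uint8)
m[195:255,130:200]=((h[...,1]<115)&(h[...,2]>150))[195:255,130:200]*255
k=max(cv2.findContours(m,0,1)[0],key=cv2.contourArea)[:,0].astype(float); p=np.array([onz(T,u,v,116)[:2] for u,v in k],np.float32); print('candle',cv2.minEnclosingCircle(p))
for t in(0,25,50):
    a=np.radians(t); H=P-200*ax-[0,0,8]; print(t,(H+ax*(200*np.cos(a)-8*np.sin(a))+np.array([0,0,1])*(200*np.sin(a)+8*np.cos(a))).round(1))
E
```

```text
214 None 216 None 218 (np.int64(168), np.int64(189)) 220 (np.int64(169), np.int64(187)) 222 (np.int64(173), np.int64(184)) 224 (np.int64(174), np.int64(184)) 226 (np.int64(174), np.int64(184)) 228 (np.int64(174), np.int64(184)) 230 (np.int64(174), np.int64(185)) 232 (np.int64(173), np.int64(189)) 234 (np.int64(171), np.int64(190)) 236 (np.int64(170), np.int64(191)) 238 (np.int64(169), np.int64(192)) 240 (np.int64(169), np.int64(192)) 242 (np.int64(169), np.int64(192)) 244 (np.int64(169), np.int64(192)) 246 (np.int64(169), np.int64(192)) 248 (np.int64(169), np.int64(192)) 250 (np.int64(170), np.int64(191)) 252 (np.int64(171), np.int64(190)) 254 (np.int64(173), np.int64(188)) 256 (np.int64(177), np.int64(183)) 258 None 260 None 
front (np.float64(180.91434216372033), np.float64(255.10179494634662))
back (np.float64(179.1854300290659), np.float64(233.58428128360603))
left (np.float64(191.8492617783247), np.float64(244.42137703682465))
right (np.float64(168.27028253387132), np.float64(244.50169677523144))
top (np.float64(177.12225297047382), np.float64(249.90669068738225))
lidedge top (np.float64(175.72913453560616), np.float64(221.62030289071433))
front corner 120 (np.float64(311.6740086586207), np.float64(221.14906576010475))
front corner -120 (np.float64(39.881174719501644), np.float64(222.09120407912528))
candle ((467.5234069824219, 328.9723205566406), 18.810514450073242)
0 [609. -71. 108.]
25 [587.7 -64.9 191.8]
50 [534.4 -49.6 258.4]
```

Call:
jog_arm(translation=[[0.015,-0.04,0],[0.035,-0.09,0],[0.055,-0.14,0],[0.065,-0.163,0],[0.065,-0.163,0],[0.065,-0.163,-0.03],[0.065,-0.163,-0.07],[0.065,-0.163,-0.11],[0.065,-0.163,-0.15],[0.065,-0.163,-0.19],[0.065,-0.163,-0.225],[0.065,-0.163,-0.245],[0.065,-0.163,-0.256],[0.065,-0.163,-0.256],[0.065,-0.163,-0.256]], spin=[0,0,0,0,0,0,0,0,0,0,0,0,0,0,0])

```text
t: 11.68
tool_pos: [611.0, -70.4, 92.0]
ee_rot: [0.14, 0.99, 0.0, 0.0]
contact_force: [-0.5, -0.1, 0.1]
opening: 0.999
finger_force: 0.0
```

Call:
jog_arm(translation=[[0,0,0],[0,0,0],[0,0,0],[0,0,0],[0,0,0],[0,0,0],[0,0,0],[0,0,0],[0,0,0],[0,0,0],[0,0,0],[0,0,0],[0,0,0],[0,0,0]], spin=[0,0,0,0,0,0,0,0,0,0,0,0,0,0], grip=1, squeeze=40)

```text
t: 12.85
tool_pos: [610.7, -71.5, 91.8]
ee_rot: [0.14, 0.99, -0.0, 0.0]
contact_force: [-2.1, -2.4, 5.8]
opening: 0.234
finger_force: 39.2
```

Call:
jog_arm(translation=[[-0.0005,0.0001,0.009],[-0.001,0.0003,0.0174],[-0.0028,0.0008,0.0348],[-0.0053,0.0015,0.0521],[-0.0085,0.0024,0.0692],[-0.0124,0.0036,0.0862],[-0.0171,0.0049,0.103],[-0.0224,0.0064,0.1195],[-0.0284,0.0082,0.1358],[-0.0351,0.0101,0.1519],[-0.0425,0.0122,0.1675],[-0.0425,0.0122,0.1675],[-0.0425,0.0122,0.1675],[-0.0425,0.0122,0.1675]], spin=[0,0,0,0,0,0,0,0,0,0,0,0,0,0])

```text
t: 14.02
tool_pos: [589.7, -65.2, 175.2]
ee_rot: [0.14, 0.99, -0.0, 0.0]
contact_force: [3.0, -4.9, -0.8]
opening: 0.233
finger_force: 39.6
```

Call:
jog_arm(translation=[[-0.004,0.0011,0.0077],[-0.008,0.0023,0.0154],[-0.0167,0.0048,0.0303],[-0.0259,0.0074,0.0449],[-0.0358,0.0103,0.059],[-0.0463,0.0133,0.0727],[-0.0573,0.0164,0.0858],[-0.0688,0.0197,0.0985],[-0.081,0.0232,0.1106],[-0.0935,0.0268,0.1222],[-0.1066,0.0306,0.1332],[-0.1066,0.0306,0.1332],[-0.1066,0.0306,0.1332],[-0.1066,0.0306,0.1332],[-0.1066,0.0306,0.1332],[-0.1066,0.0306,0.1332]], spin=[0,0,0,0,0,0,0,0,0,0,0,0,0,0,0,0])

```text
t: 15.35
tool_pos: [537.2, -49.6, 241.8]
ee_rot: [0.14, 0.99, 0.0, 0.001]
contact_force: [4.6, -2.0, 3.7]
opening: 0.234
finger_force: 40.2
```

```bash
python3 - <<'E'
from h import *
import pickle
s=cam('side'); c=wcam(); pickle.dump((s,c),open('f.pkl','wb'))
print(c['s'])
ax=np.array([np.cos(np.radians(-16)),np.sin(np.radians(-16)),0]); yy=np.array([-ax[1],ax[0],0]); H=np.array([609,-71,108.])-200*ax-[0,0,8]
k=[s['img'].copy(),c['img'].copy()]
for i,cc in enumerate((s,c)):
  for t,col in((45,(255,255,255)),(50,(255,0,255)),(55,(0,255,255))):
    a=np.radians(t)
    # lid top outline: top face 16 above hinge plane, 0..170
    pts=[proj(cc,H+b*yy+ax*(r*np.cos(a)-16*np.sin(a))+np.array([0,0,1])*(r*np.sin(a)+16*np.cos(a))) for r,b in((174,120),(174,-120))]
    pts+=[proj(cc,H+120*yy+ax*r*np.cos(a)+np.array([0,0,r*np.sin(a)])) for r in (174,0)]
    print(i,t,np.round(pts[0:3],1).tolist())
    if t==50: cv2.polylines(k[i],[np.round([pts[0],pts[2],pts[3]]).astype(int)],False,col,1)
save('fin',np.hstack([cv2.resize(k[0][110:280,200:360],(480,510)),cv2.resize(k[1],(310,232)).repeat(1,0)[:510] if 0 else np.vstack([cv2.resize(k[1],(310,232)),np.zeros((278,310,3),np.uint8)])]))
E
```

```text
{'t': 15.4, 'joints': array([-9.23688237e-02,  1.93981892e-01, -1.78304540e-01,  1.19666291e+00,
        5.04975464e-04,  1.88546556e-01]), 'dq': array([-0.00093203,  0.00204994, -0.00036494, -0.00028856,  0.00127171,
       -0.00153397]), 'joint_efforts': array([ 1.23966929e+00, -4.42486417e+01,  2.95612675e+01,  2.33085304e+00,
        7.35259540e-01, -6.33838601e-03]), 'tool_pos': array([537.25623758, -49.59953384, 241.8107174 ]), 'ee_rot': array([1.39996017e-01, 9.90151604e-01, 2.96588379e-04, 9.10288822e-04]), 'contact_force': array([ 4.95402415, -2.92674478,  3.53672344]), 'torque': array([-0.57963279, -1.11104813, -0.01387423]), 'finger_force': 40.190802002325654, 'opening': 0.23180802609415918}
0 45 [[259.7, 181.0], [297.5, 151.7], [257.1, 182.5]]
0 50 [[262.5, 180.0], [300.3, 150.6], [259.6, 181.2]]
0 55 [[265.5, 179.4], [303.4, 149.9], [262.4, 180.2]]
1 45 [[475.5, 217.6], [29.5, 218.5], [457.8, 228.7]]
1 50 [[493.7, 201.4], [10.9, 202.4], [474.1, 217.1]]
1 55 [[513.7, 180.1], [-9.5, 181.2], [492.0, 201.2]]
```

View pics/fin.png

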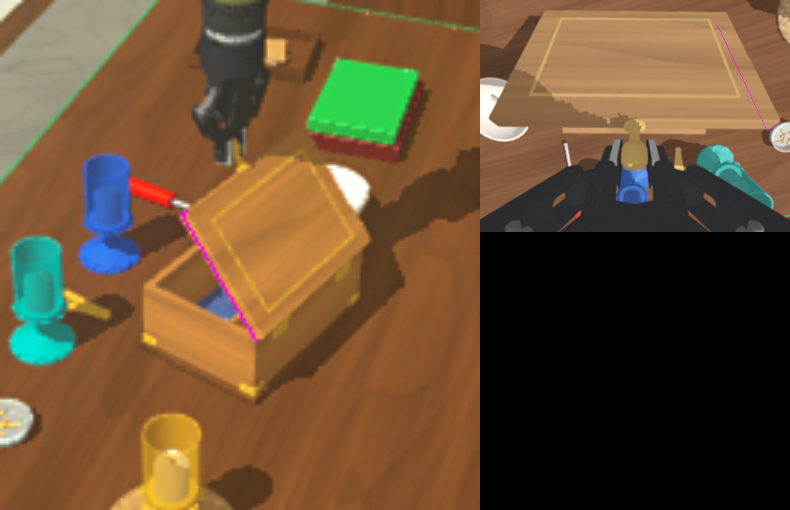

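The side view shows the lid held open, with the predicted 50° edge (magenta) lying along its left edge. The holder is upright on the mat. I measure the angle from the wrist view's lid corners.

```bash
python3 - <<'E'
from h import *
import pickle
s,c=pickle.load(open('f.pkl','rb'))
h=cv2.cvtColor(c['img'],cv2.COLOR_RGB2HSV).astype(int)
for v in range(180,216,3):
    u=np.where((h[v,:,2]>125)&(h[v,:,0]>=9)&(h[v,:,0]<22))[0]
    print(v,u.min(),u.max(),h[v,470:506:4,2].tolist(),h[v,4:40:4,2].tolist())
ax=np.array([np.cos(np.radians(-16)),np.sin(np.radians(-16)),0]); yy=np.array([-ax[1],ax[0],0]); H=np.array([609,-71,108.])-200*ax-[0,0,8]
for t in(48,49,50,51,52):
    a=np.radians(t); f=lambda r,z,b:H+b*yy+ax*(r*np.cos(a)-z*np.sin(a))+np.array([0,0,1])*(r*np.sin(a)+z*np.cos(a))
    print(t,[np.round(proj(c,f(174,16,b)),1).tolist() for b in(120,-120)],'knob',f(200,8,0).round(1))
E
```

```text
180 20 511 [184, 184, 183, 185, 181, 134, 133, 132, 129] [255, 255, 255, 255, 255, 134, 136, 139, 138]
183 18 511 [178, 178, 178, 178, 183, 133, 130, 131, 133] [255, 255, 255, 255, 173, 135, 135, 137, 137]
186 17 511 [175, 175, 175, 176, 175, 159, 134, 138, 141] [255, 255, 255, 255, 133, 137, 135, 136, 136]
189 15 511 [179, 178, 179, 179, 179, 181, 142, 144, 144] [255, 255, 255, 220, 133, 134, 134, 136, 134]
192 1 511 [176, 176, 176, 176, 177, 180, 150, 145, 144] [255, 255, 255, 145, 131, 132, 133, 133, 131]
195 0 511 [173, 174, 174, 173, 173, 173, 165, 121, 129] [255, 255, 255, 132, 133, 134, 133, 133, 134]
198 0 511 [197, 198, 195, 195, 195, 196, 190, 85, 90] [255, 255, 255, 191, 128, 130, 131, 130, 131]
201 0 511 [204, 203, 204, 203, 203, 204, 176, 93, 103] [255, 255, 255, 255, 176, 125, 128, 127, 127]
204 0 497 [191, 192, 192, 192, 192, 183, 116, 146, 205] [255, 255, 255, 255, 255, 172, 127, 129, 129]
207 0 491 [193, 193, 193, 194, 183, 126, 188, 242, 236] [252, 253, 253, 253, 253, 250, 170, 128, 129]
210 0 487 [194, 194, 195, 185, 123, 197, 242, 227, 221] [249, 249, 249, 249, 250, 249, 247, 227, 218]
213 0 510 [164, 165, 158, 109, 170, 233, 226, 209, 220] [246, 246, 246, 246, 246, 245, 245, 243, 241]
48 [[486.3, 208.4], [18.5, 209.4]] knob [539.7 -51.1 254. ]
49 [[490.0, 205.0], [14.7, 206.0]] knob [537.1 -50.4 256.2]
50 [[493.7, 201.4], [10.9, 202.4]] knob [534.4 -49.6 258.4]
51 [[497.6, 197.6], [6.9, 198.6]] knob [531.8 -48.9 260.5]
52 [[501.5, 193.5], [2.9, 194.6]] knob [529.1 -48.1 262.5]
```

```bash
python3 -c "
from h import *
print(robot.sign_off())"
```

```text
the job is handed in; nothing more can be done
None
```

The candle holder is standing upright on the cork mat, about 2 mm off its centre. The gripper is holding the lid steady at about 50 degrees (49.7 to 51.2 by my measurements), and the job was handed in at about 15 s of the 58 s limit.

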